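# Cover the pickle pot with its lid

## Robot

A 6-joint arm with a two-finger parallel gripper is mounted at the origin on the work surface. World frame = base frame: x ahead of the robot, y to its left, z up, the work surface at z = 0. Lengths are in mm, angles in rad, forces in N, time in s.
With the tool pointing down it reaches from about 400 to 925 mm from the base axis. Payload 12.5 kg.
Tool frame: the origin (TCP) lies midway between the tips of the shut fingers; the grasp point (between the pads) lies arm.hold_point_z behind it (arm.hold_point_z is the distance from the TCP to the grasp point, in mm); z points along the fingers, y is the line along which they close (so a half turn about z gives the same grasp; the last joint's range is limited). The gripper opens to 95 mm and grips with 3 to 60 N. Pads are 20 mm wide; open, the fingers measure 119 mm over their backs; the gripper's body (75 mm by 180 mm) begins 59 mm behind the grasp point.
Start: joints at [-1.306, 0.491, 1.559, -0, 1.092, -0.106], TCP at [226.499, -582.533, 214.661] pointing down, gripper open.
Joint ranges: [-3.1, 3.1], [-0.84, 2.19], [0.05, 2.79], [-1.13, 4.28], [0.06, 2.93], [-2.69, 2.69]. Speed limits (rad/s): [2.22, 2.22, 2.79, 3.14, 3.14, 3.14].

## Interface

Orientations are given as a rotation vector (axis times angle).
In Python, from station import monitor, optics, arm gives the robot as it stands.
- The arm moves only by the shell command python3 -m jog 'ROWS' [FORCE]. ROWS is JSON, a list of rows, each an object with "fingers": the opening, from -1 (shut) to 1 (fully open); "xyz": the shift along the world's x, y, z normalised to -1 to 1, where 1 is 200 mm, a list of three; "rotation": the turn, a rotation vector about the world's x, y, z normalised to -1 to 1, where 1 is 90 degrees, a list of three. In form: [{"fingers": fingers, "xyz": [x, y, z], "rotation": [rx, ry, rz]}, ...]. A call has 1 to 8 rows; each row is the pose to reach, as a shift and turn from the pose commanded when the call began; what a row does not reach only later rows make up. A row lasts 1/12 s, in which the tool goes at most 41.7 mm and 7.16 degrees, less where a joint would pass 70% of its speed; a pose out of reach is approached as far as the arm can. A call with a number of a shift or a turn outside -1 to 1 is refused whole. A call with a gripper value outside its range is refused whole. The fingers move at their own pace and stop on an object; FORCE is the grip in N (left out, the last holds). Time passes only in rows, so rows that repeat a pose let the fingers close. It gives the time, the measured TCP pose, the force, the opening and the grip force at its end, in the units of the state.
- monitor.get_obs(): the state, without advancing time (a new reading comes with each control period).
- optics.capture(name): name is "scene" or "top" or "wrist"; returns a dict with "pixels" (384x512x3 uint8, red, green, blue), "intrinsics" (3x3 intrinsics, pixels), "extrinsics" (4x4, takes a point from camera to world coordinates); the wrist camera has in their place "T_tool_cam" (4x4, takes a point from camera to tool coordinates, whose origin is the TCP and whose axes are the flange's). Camera axes: x right, y down, z forward; pixel columns grow to the right and rows downward; lengths in mm; the calibration is good to about 2 mm. A picture is of the moment at which its call begins: read the wrist's pose just before it. There is no depth.
- arm.hand_in(): hands the job in; it is judged then, once.
The state is a dict: "t": time; "joints": joint angles; "qd": joint speeds; "tau": joint torques, N m; "ee_pos": TCP position; "tool_rot": TCP orientation; "force": force on the tool from outside, world axes, zero at the start; "wrist_torque": the same for the moment, N m; "gripper_width": finger opening in mm; "gripper_force": force on a finger pad.
Only numpy, scipy, OpenCV 4.12 (cv2) and the standard library are available. Lean on these libraries where they do the work, as an engineer would, in place of code of your own. Each camera call takes 0.05 s, during which the arm holds its last target. There are 200 camera calls.

## Task

Cover the blue pickle pot on the jeweller's bench with its copper lid. Lift the lid out of the wooden stand, lay it down flat on the pale soldering board with its knob up and let go of it; then pick it up again, lower it (do not drop it) onto the pot so that it sits fully seated and level on the rim, and let go. Do not shove the pot about or disturb the other things on the bench.

Things in the scene. Friction and masses are not known exactly. Their poses are not given: they have to be found in the camera images.
- lid: Loose round copper pot lid, about 0.2 kg. Origin: centre of the flange's underside, the face that sits on the rim; own z = its axis, towards the knob. Flange: radius 62 mm, z 0 to 6 mm. Below it a centring boss, radius 47 mm, 8 mm deep, tapered at the end; the outer 15 mm of flange are plain, 6 mm thick. Starts on edge in the stand, axis level, its top edge 140 mm above the bench.
- lid_knob (a point): Centre of the top of the lid's dark wooden knob: 36 mm from the lid's origin along its z. The knob is round, radius 14 mm, from z = 14 to 36 mm, on a thinner brass neck. In the stand it faces mostly away from the robot (the stand's +x).
- pot: Blue-glazed stoneware pickle pot, open, loose, 1.2 kg, 85 mm high, outside radius 58 mm, mouth radius 51.5 mm. Origin: centre of its underside; z up.
- pot_rim (a point): Centre of the pot's mouth at rim height (85 mm above the bench).
- stand: Fixed wooden lid stand, base 75 (x) x 155 (y) x 16 mm. Origin: centre of underside, z up. The lid stands on the base along the stand's y axis, between four brass pins (x +-8.5, y +-54.5, top 80 mm above the bench) and two end posts (y +-69.5, top 82 mm). It has 1.5 mm play each way, and lifts straight up.
- board: Fixed pale soldering board, 220 (x) x 200 (y) x 12 mm. Origin: centre of its underside, z up. A dish stands on its far left corner, tweezers lie along its right edge; its middle is free. A lid lying on it, knob up, has its origin 20 mm above the bench.
- dish: Small brass dish, radius 23 mm, 12 mm high, loose, on the board about 80 mm in board +x and 70 mm in board +y from its centre. Origin: centre of its underside.
- tweezers: Steel tweezers 150 by 12 by 6 mm, loose, on the board along its x, about 88 mm to board -y. Origin: centre of underside.
- amber_a: Amber glass jar with black cap, radius 32 mm, 115 mm high, loose, beyond the board. Origin: centre of its underside.
- amber_b: Amber glass jar with black cap, radius 30 mm, 125 mm high, loose. Origin: centre of its underside.
- bowl: Terracotta bowl, rim radius 65 mm, 42 mm high, loose. Origin: centre of its underside.
Not all that is in view belongs to the job. Leave any pink look-alike of the lid alone.

How it is judged (in metres and radians):
On the way:
1. the lid lies flat on the soldering board, knob up, at rest and let go (angle between lid's own z axis and vertical below 0.1 rad and z of lid in the frame of board between 0.015 and 0.026 m and horizontal distance between lid and board below 0.11 m and linear speed of lid below 0.03 m/s and contact force between the fingers and lid below 0.05 N), for 0.2 s.
At the end, for the whole second after the job is handed in: The lid sits on the pot, knob up, its flange on the rim within 3 mm, centred within 9 mm and level with the rim within 2 degrees; the pot stands upright on the bench (within 2 degrees); lid and pot are at rest (horizontal distance between lid and pot_rim below 0.009 m and z of lid in the frame of pot_rim between -0.003 and 0.003 m and z of lid_knob in the frame of pot_rim above 0.02 m and angle between the z axis of lid and the z axis of pot, either way round below 0.035 rad and angle between pot's own z axis and vertical below 0.035 rad and height (world z) of pot below 0.005 m and linear speed of each of lid, pot below 0.02 m/s and angular speed of lid below 0.1 rad/s); the robot touches nothing.
It fails at once if the lid is dropped onto the pot (it moves faster than 0.5 m/s within 25 mm above the rim) (horizontal distance between lid and pot_rim below 0.06 m and z of lid in the frame of pot_rim between -0.01 and 0.025 m and linear speed of lid above 0.5 m/s).
It fails at once if the pot is shoved more than 40 mm or tipped more than 17 degrees (distance of pot from where it was at the start of the episode above 0.04 m or angle between pot's own z axis and vertical above 0.3 rad).
It fails at once if a bystander (jar, bowl, dish or tweezers) is moved more than 30 mm or tipped over (distance of any of amber_a, amber_b, bowl, dish, tweezers from where it was at the start of the episode above 0.03 m or angle between any of amber_a, amber_b, bowl, dish, tweezers's own z axis and vertical above 0.5 rad).
It also fails if it takes over 62 s, if anything falls off the work surface, if the arm or the gripper's body presses on something with over 40 N, if the wrist force passes 120 N, or if a joint passes its speed limit or range.

## Working session

There is one attempt and no reset: what is moved stays moved. The work goes in short steps, Python scripts to look and compute and a shell command to move; the robot and the scene stay as the last step left them, time stands still between calls to the robot, and variables do not carry over. Pictures are saved under pics/ and viewed, at most 10 in all, crops included, and the job is handed in when it is done.

```bash
ls; mkdir -p pics; python3 - <<'E'
from station import monitor, optics, arm
import cv2,numpy as np
o=monitor.get_obs();print(o,arm.hold_point_z)
for n in("scene","top"):
    c=optics.capture(n);print(n,np.round(c["intrinsics"],1).tolist(),np.round(c["extrinsics"],4).tolist())
    cv2.imwrite(f"pics/{n}0.png",c["pixels"][:,:,::-1])
    np.savez(f"{n}0.npz",**c)
a=cv2.imread("pics/scene0.png");b=cv2.imread("pics/top0.png")
E
```

```text
pics
{'t': 0.0, 'joints': array([-1.30560172e+00,  4.91533736e-01,  1.55948189e+00,  1.51286005e-05,
        1.09169442e+00, -1.05580905e-01]), 'qd': array([-0.00156917,  0.00090238,  0.00078313, -0.00146744,  0.00033422,
       -0.00073438]), 'tau': array([-1.51951386e-03, -6.12638354e+01, -2.58179086e+01,  6.92676427e-02,
        4.82246862e-02, -9.55320866e-05]), 'ee_pos': array([ 226.42900094, -582.26417773,  214.06662389]), 'tool_rot': array([-3.08666722e+00, -5.78866130e-01,  1.18869820e-04]), 'force': array([0.49750443, 0.31964533, 0.7418228 ]), 'wrist_torque': array([-0.00125684,  0.01437099,  0.00415781]), 'gripper_force': 0.0, 'gripper_width': 95.1132295697739} 18.8
scene [[356.7, 0.0, 250.5], [0.0, 356.7, 192.6], [0.0, 0.0, 1.0]] [[0.5577, 0.5021, -0.661, 1164.3556], [0.8298, -0.3193, 0.4576, -332.8751], [0.0187, -0.8037, -0.5947, 647.2556], [0.0, 0.0, 0.0, 1.0]]
top [[414.7, 0.0, 251.5], [0.0, 414.7, 194.2], [0.0, 0.0, 1.0]] [[0.004, -0.9921, 0.1257, 352.9542], [-0.9998, -0.0013, 0.0218, 90.5791], [-0.0215, -0.1258, -0.9918, 1528.227], [0.0, 0.0, 0.0, 1.0]]
```

View pics/scene0.png

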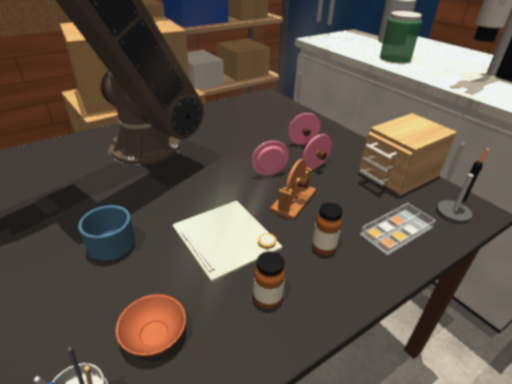

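View pics/top0.png

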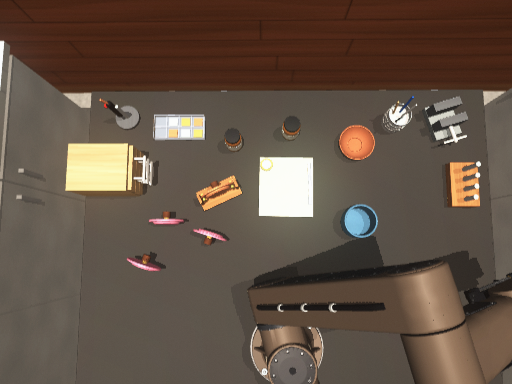

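Scene view: copper lid on edge in the stand at about (297,180), with the pot at (107,232), the board at (228,238), and bowl and jars nearby. Top view: stand (219,193), board (286,187), pot (360,221).
Things that could be taken for the lid, scene pixels: pink discs at (305,128), (317,150) and (270,157); the terracotta bowl at (152,325); the copper disc in the wooden stand at (297,180). I choose the last one and check it in a close crop.

```bash
cat > h.py <<'E'
import numpy as np,cv2
from scipy.spatial.transform import Rotation as R
from station import monitor, optics, arm
def ray(c,u,v,T=None):
    E=c["extrinsics"] if T is None else T
    d=np.linalg.inv(c["intrinsics"])@[u,v,1.]
    return E[:3,3],E[:3,:3]@d
def onz(c,u,v,z,T=None):
    p,d=ray(c,u,v,T); return p+d*(z-p[2])/d[2]
def tri(rays):
    A=0;b=0
    for p,d in rays:
        d=d/np.linalg.norm(d);M=np.eye(3)-np.outer(d,d);A=A+M;b=b+M@p
    x=np.linalg.solve(A,b)
    return x,[np.linalg.norm(np.cross(x-p,d/np.linalg.norm(d))) for p,d in rays]
def proj(c,X,T=None):
    E=np.linalg.inv(c["extrinsics"] if T is None else T)
    q=c["intrinsics"]@(E[:3,:3]@np.asarray(X,float)+E[:3,3]);return q[:2]/q[2]
def wrist():
    o=monitor.get_obs();T=np.eye(4);T[:3,:3]=R.from_rotvec(o["tool_rot"]).as_matrix();T[:3,3]=o["ee_pos"]
    c=dict(optics.capture("wrist"));c["extrinsics"]=T@c["T_tool_cam"];return c
E
python3 - <<'E'
from h import *
L=lambda n:dict(np.load(n))
s=L("scene0.npz");t=L("top0.npz")
a=cv2.resize(s["pixels"][130:230,240:340],(400,400),interpolation=2)
b=cv2.resize(t["pixels"][150:250,180:280],(400,400),interpolation=2)
cv2.imwrite("pics/crop1.png",np.hstack([a,b])[:,:,::-1])
for n,uv,z in[("pot",(360,219),85),("stand",(219,193),16),("board",(286,187),12),("bowl",(356,141),42),("a",(291,122),115),("b",(233,133),125)]:print(n,onz(t,*uv,z).round())
w=optics.capture("wrist");print(w["T_tool_cam"].round(3).tolist(),w["intrinsics"].round(1).tolist())
print("pot tri",tri([ray(t,360,220),ray(s,107,219)]))
E
```

```text
pot [ 450. -254.   85.]
stand [549. 244.  16.]
board [572.  -3.  12.]
bowl [ 738. -258.   42.]
a [787. -16. 115.]
b [745. 187. 125.]
[[-0.001, -0.961, -0.276, 77.075], [1.0, -0.001, 0.0, -0.557], [-0.001, -0.276, 0.961, -169.724], [0.0, 0.0, 0.0, 1.0]] [[318.5, 0.0, 256.1], [0.0, 318.5, 192.0], [0.0, 0.0, 1.0]]
pot tri (array([ 446.63724712, -250.56900531,   88.37849391]), [np.float64(2.46369934611689), np.float64(2.463699346117068)])
```

View pics/crop1.png

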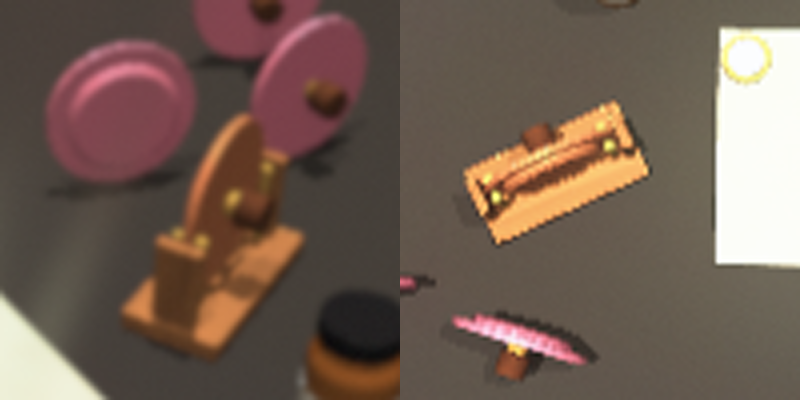

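The crop shows a copper-brown disc on edge between brass pins. Its dark knob points up-left in the top view (world +x with some +y, stand yaw about 23°), and the pink ones are free-standing. It is the lid. I'm moving the wrist camera over the stand.

```bash

python3 -m jog '[{"fingers":0.2,"xyz":[0.9,1,0.45],"rotation":[0,0,0]},{"fingers":0.2,"xyz":[0.9,1,0.45],"rotation":[0,0,0]},{"fingers":0.2,"xyz":[0.9,1,0.45],"rotation":[0,0,0]},{"fingers":0.2,"xyz":[0.9,1,0.45],"rotation":[0,0,0]},{"fingers":0.2,"xyz":[0.9,1,0.45],"rotation":[0,0,0]},{"fingers":0.2,"xyz":[0.9,1,0.45],"rotation":[0,0,0]},{"fingers":0.2,"xyz":[0.9,1,0.45],"rotation":[0,0,0]},{"fingers":0.2,"xyz":[0.9,1,0.45],"rotation":[0,0,0]}]' 
for i in 1 2 3; do
python3 -m jog '[{"fingers":0.2,"xyz":[0.3,1,0],"rotation":[0,0,0]},{"fingers":0.2,"xyz":[0.3,1,0],"rotation":[0,0,0]},{"fingers":0.2,"xyz":[0.3,1,0],"rotation":[0,0,0]},{"fingers":0.2,"xyz":[0.3,1,0],"rotation":[0,0,0]},{"fingers":0.2,"xyz":[0.3,1,0],"rotation":[0,0,0]},{"fingers":0.2,"xyz":[0.3,1,0],"rotation":[0,0,0]}]' |tail -c 500
done
```

```text
t: 0.82
ee_pos: [409.7, -379.1, 306.9]
tool_rot: [3.084, 0.585, 0.004]
force: [-0.2, -1.0, 0.2]
gripper_width: 57.1
gripper_force: 0.0
t: 1.32
ee_pos: [467.3, -177.4, 304.7]
tool_rot: [-3.085, -0.585, -0.001]
force: [1.0, -0.6, -0.3]
gripper_width: 56.9
gripper_force: 0.0
t: 1.82
ee_pos: [527.5, 22.4, 304.2]
tool_rot: [-3.085, -0.586, -0.0]
force: [-0.3, 0.4, -0.7]
gripper_width: 57.5
gripper_force: 0.0
t: 2.32
ee_pos: [587.6, 222.2, 303.4]
tool_rot: [-3.086, -0.584, 0.001]
force: [0.9, 1.1, 0.7]
gripper_width: 57.2
gripper_force: 0.0
```

```bash

python3 -c "
from h import *
c=wrist();np.savez('w1.npz',**c);print(monitor.get_obs()['joints'].round(2))"
python3 -m jog '[{"fingers":0.2,"xyz":[0.3,-0.35,0],"rotation":[0,0,0]},{"fingers":0.2,"xyz":[0.3,-0.35,0],"rotation":[0,0,0]},{"fingers":0.2,"xyz":[0.3,-0.35,0],"rotation":[0,0,0]},{"fingers":0.2,"xyz":[0.3,-0.35,0],"rotation":[0,0,0]},{"fingers":0.2,"xyz":[0.3,-0.35,0],"rotation":[0,0,0]}]'
python3 -c "
from h import *
c=wrist();np.savez('w2.npz',**c)
a=np.load('w1.npz')['pixels'];b=c['pixels']
print(a.shape)
cv2.imwrite('pics/w12.png',cv2.resize(np.vstack([a[:300],b[:300]]),(512,600))[:,:,::-1])"
```

```text
[0.25 0.42 1.43 0.   1.29 1.45]
t: 2.78
ee_pos: [646.3, 145.9, 304.2]
tool_rot: [-3.088, -0.576, 0.002]
force: [-0.3, -0.9, -0.0]
gripper_width: 56.8
gripper_force: 0.0
(384, 512, 3)
```

View pics/w12.png

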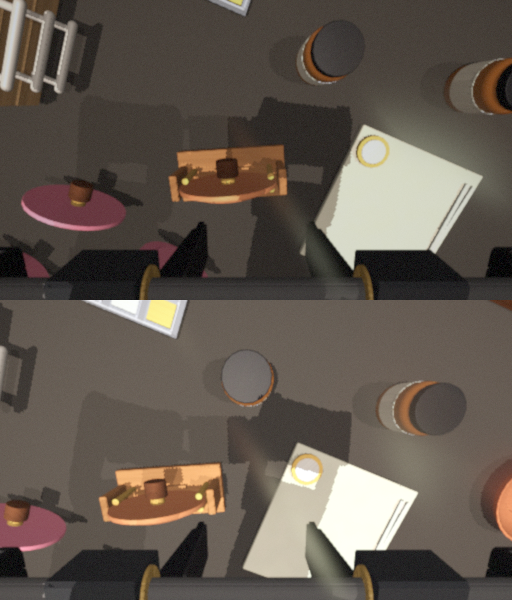

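Wrist views 1 and 2 show the lid in the stand: knob at (227,169) in view 1 and (155,190) in view 2, jar b at (335,50), board dish at (373,151). I'm zooming in for exact pixels.

```bash
python3 -c "
from h import *
a=np.load('w1.npz')['pixels'][135:215,160:300];b=np.load('w2.npz')['pixels'][150:240,90:230]
f=lambda i:cv2.resize(i,None,fx=3.5,fy=3.5,interpolation=2)
im=np.vstack([f(a),f(b)]);im=np.clip(im.astype(int)*2,0,255).astype('uint8');print(im.shape)
cv2.imwrite('pics/w12z.png',im[:,:,::-1])"
```

```text
(595, 490, 3)
```

View pics/w12z.png

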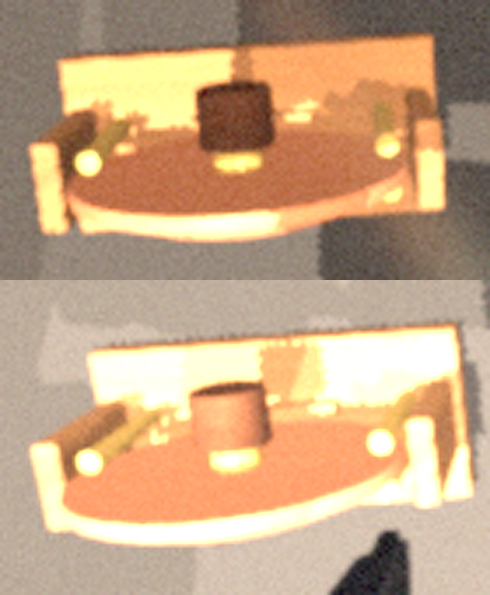

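```bash
python3 - <<'E'
from h import *
from scipy.optimize import least_squares
c1=dict(np.load('w1.npz'));c2=dict(np.load('w2.npz'))
m1=lambda p:(160+p[0]/3.5-.36,135+p[1]/3.5-.36)
m2=lambda p:(90+p[0]/3.5-.36,150+(p[1]-280)/3.5-.36)
P=[("pinL",(8.5,54.5,80),(88,162),(89,461)),("pinR",(8.5,-54.5,80),(388,146),(381,442)),("cL",(37.5,77.5,16),(60,60),(90,351)),("cR",(37.5,-77.5,16),(434,37),(459,325)),("knob",(36,0,78),(236,88),(229,388))]
for n,q,a,b in P: print(n,*[np.round(x,1) for x in tri([ray(c1,*m1(a)),ray(c2,*m2(b))])])
def X(s,q): 
    return np.array([s[0]+np.cos(s[3])*q[0]-np.sin(s[3])*q[1],s[1]+np.sin(s[3])*q[0]+np.cos(s[3])*q[1],s[2]+q[2]])
f=lambda s:np.concatenate([np.r_[proj(c1,X(s,q))-m1(a),proj(c2,X(s,q))-m2(b)] for n,q,a,b in P[:4]])
r=least_squares(f,[549,244,0,.4]);s=r.x;print(s.round(2),np.degrees(s[3]),r.fun.round(1))
k=tri([ray(c1,*m1(P[4][2])),ray(c2,*m2(P[4][3]))])[0]-[s[0],s[1],0]
print("knob in stand",k@[np.cos(s[3]),np.sin(s[3]),0],k@[-np.sin(s[3]),np.cos(s[3]),0],k[2])
# lid: flange centre plane at stand x~0?  knob grasp: lid z=28
o=monitor.get_obs();T=R.from_rotvec(o["tool_rot"]).as_matrix();print("tool x yaw",np.degrees(np.arctan2(T[1,0],T[0,0])))
E
```

```text
pinL [534.4 299.7  79.2] [0.1 0.1]
pinR [580.1 200.5  79.5] [0.5 0.5]
cL [550.7 332.4  12.1] [0.4 0.4]
cR [615.6 190.8   5.3] [0.6 0.6]
knob [579.7 258.9  78.6] [0.3 0.3]
[ 5.4978e+02  2.4619e+02 -1.0900e+00  4.3000e-01] 24.79799399543062 [ 0.4 -0.2  0.5 -0.1  0.1 -0.6  0.4  0.1 -0.3 -0.3 -0.5  0.3  0.1 -0.1
 -1.   1. ]
knob in stand 32.46035819100205 -0.960168766782667 78.60996394231503
tool x yaw 21.183962827585972
```

```bash
cat >> h.py <<'E'
def go(p,z_dir,ydir,label=""):
    "rotation/shift from the present pose to TCP p, tool z z_dir, tool y ydir, in jog units"
    o=monitor.get_obs();A=R.from_rotvec(o["tool_rot"]);z=np.array(z_dir,float);z/=np.linalg.norm(z)
    y=np.array(ydir,float);y-=z*(y@z);y/=np.linalg.norm(y)
    B=R.from_matrix(np.c_[np.cross(y,z),y,z]);d=(B*A.inv()).as_rotvec()/(np.pi/2)
    print(label,"xyz",((np.array(p)-o["ee_pos"])/200).round(3),"rot",d.round(3),"at",o["ee_pos"].round(1),"j",o["joints"].round(2))
E
python3 - <<'E'
from h import *
a=np.radians(24.8);xs=np.array([np.cos(a),np.sin(a),0]);ys=np.array([-xs[1],xs[0],0])
f=np.radians(35);z=-np.sin(f)*xs-[0,0,np.cos(f)]
K=np.array([550,246,78])+28*xs-ys
go(K+14.8*z-100*z,z,-ys,"pre");go(K+14.8*z,z,-ys,"grasp")
E
```

```text
pre xyz [-0.129  0.653 -0.784] rot [-0.152  0.358  0.039] at [646.  146.8 304.5] j [0.12 0.48 1.33 0.   1.33 1.32]
grasp xyz [-0.389  0.532 -1.193] rot [-0.152  0.358  0.039] at [646.  146.8 304.5] j [0.12 0.48 1.33 0.   1.33 1.32]
```

```bash

python3 -m jog '[{"fingers":0.2,"xyz":[-0.13,0.65,-0.3],"rotation":[-0.15,0.36,0.04]},{"fingers":0.2,"xyz":[-0.13,0.65,-0.3],"rotation":[-0.15,0.36,0.04]},{"fingers":0.2,"xyz":[-0.13,0.65,-0.3],"rotation":[-0.15,0.36,0.04]},{"fingers":0.2,"xyz":[-0.13,0.65,-0.3],"rotation":[-0.15,0.36,0.04]},{"fingers":0.2,"xyz":[-0.13,0.65,-0.3],"rotation":[-0.15,0.36,0.04]},{"fingers":0.2,"xyz":[-0.13,0.65,-0.5],"rotation":[-0.15,0.36,0.04]},{"fingers":0.2,"xyz":[-0.13,0.65,-0.78],"rotation":[-0.152,0.358,0.039]},{"fingers":0.2,"xyz":[-0.13,0.65,-0.78],"rotation":[-0.152,0.358,0.039]}]' 
python3 - <<'E'
from h import *
a=np.radians(24.8);xs=np.array([np.cos(a),np.sin(a),0]);ys=np.array([-xs[1],xs[0],0])
f=np.radians(35);z=-np.sin(f)*xs-[0,0,np.cos(f)]
K=np.array([550,246,78])+28*xs-ys
go(K+14.8*z-100*z,z,-ys,"pre");go(K+14.8*z,z,-ys,"grasp")
c=wrist();np.savez('w3.npz',**c);cv2.imwrite('pics/w3.png',c['pixels'][:,:,::-1])
print(proj(c,K+8*xs),proj(c,K))
E
```

```text
t: 3.5
ee_pos: [618.1, 277.9, 143.1]
tool_rot: [2.806, 0.622, -0.897]
force: [0.5, 0.5, -1.7]
gripper_width: 56.9
gripper_force: 0.0
pre xyz [ 0.011 -0.003  0.024] rot [ 0.001 -0.005 -0.002] at [618.1 277.9 143.1] j [ 0.35  0.92  1.03 -0.05  1.81  1.48]
grasp xyz [-0.25  -0.123 -0.386] rot [ 0.001 -0.005 -0.002] at [618.1 277.9 143.1] j [ 0.35  0.92  1.03 -0.05  1.81  1.48]
[258.72105625 193.61542879] [258.641352   199.65086966]
```

View pics/w3.png

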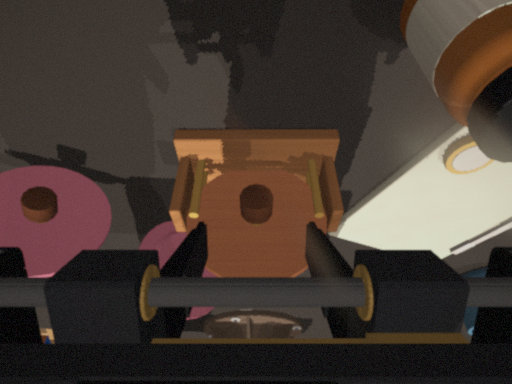

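The lid and stand are seen squarely, with the knob between the fingers. The knob's top is at about (257,192) against a predicted (259,194), so the measurement holds. Advancing.

```bash

python3 -m jog '[{"fingers":0.2,"xyz":[-0.08,-0.04,-0.12],"rotation":[0,0,0]},{"fingers":0.2,"xyz":[-0.16,-0.08,-0.25],"rotation":[0,0,0]},{"fingers":0.2,"xyz":[-0.255,-0.12,-0.4],"rotation":[0,0,0]},{"fingers":0.2,"xyz":[-0.255,-0.12,-0.4],"rotation":[0,0,0]},{"fingers":0.2,"xyz":[-0.255,-0.12,-0.4],"rotation":[0,0,0]},{"fingers":0.2,"xyz":[-0.255,-0.12,-0.4],"rotation":[0,0,0]}]' 
python3 - <<'E'
from h import *
a=np.radians(24.8);xs=np.array([np.cos(a),np.sin(a),0]);ys=np.array([-xs[1],xs[0],0])
f=np.radians(35);z=-np.sin(f)*xs-[0,0,np.cos(f)]
K=np.array([550,246,78])+28*xs-ys
go(K+14.8*z,z,-ys,"grasp")
E
```

```text
t: 4.05
ee_pos: [571.1, 254.2, 71.4]
tool_rot: [2.814, 0.621, -0.881]
force: [0.1, -0.2, 0.6]
gripper_width: 57.2
gripper_force: 0.0
grasp xyz [-0.015 -0.005 -0.028] rot [-0.001  0.002 -0.001] at [571.1 254.2  71.4] j [ 0.34  0.9   1.26 -0.06  1.58  1.49]
```

```bash

python3 -m jog '[{"fingers":0.2,"xyz":[-0.015,-0.005,-0.025],"rotation":[0,0,0]},{"fingers":0.2,"xyz":[-0.015,-0.005,-0.025],"rotation":[0,0,0]},{"fingers":-1,"xyz":[-0.015,-0.005,-0.025],"rotation":[0,0,0]},{"fingers":-1,"xyz":[-0.015,-0.005,-0.025],"rotation":[0,0,0]},{"fingers":-1,"xyz":[-0.015,-0.005,-0.025],"rotation":[0,0,0]},{"fingers":-1,"xyz":[-0.015,-0.005,-0.025],"rotation":[0,0,0]},{"fingers":-1,"xyz":[-0.015,-0.005,-0.025],"rotation":[0,0,0]},{"fingers":-1,"xyz":[-0.015,-0.005,-0.025],"rotation":[0,0,0]}]' 35
```

```text
t: 4.72
ee_pos: [566.5, 252.5, 63.7]
tool_rot: [2.812, 0.62, -0.887]
force: [-0.1, 0.8, 0.3]
gripper_width: 27.2
gripper_force: 35.0
```

Gripped at 27.2 mm, which fits the 28 mm knob. Lifting straight up.

```bash

python3 -m jog '[{"fingers":-1,"xyz":[0,0,0.08],"rotation":[0,0,0]},{"fingers":-1,"xyz":[0,0,0.16],"rotation":[0,0,0]},{"fingers":-1,"xyz":[0,0,0.26],"rotation":[0,0,0]},{"fingers":-1,"xyz":[0,0,0.38],"rotation":[0,0,0]},{"fingers":-1,"xyz":[0,0,0.5],"rotation":[0,0,0]},{"fingers":-1,"xyz":[0,0,0.62],"rotation":[0,0,0]},{"fingers":-1,"xyz":[0,0,0.75],"rotation":[0,0,0]},{"fingers":-1,"xyz":[0,0,0.85],"rotation":[0,0,0]}]' 
python3 - <<'E'
from h import *
c=wrist();np.savez('w4.npz',**c);s=optics.capture("scene")["pixels"]
cv2.imwrite('pics/w4.png',np.hstack([c['pixels'][60:360],cv2.resize(s[60:260,180:380],(300,300),interpolation=2)])[:, :800,::-1])
o=monitor.get_obs();print(o["ee_pos"],o["force"],o["gripper_width"])
E
```

```text
t: 5.38
ee_pos: [566.5, 252.5, 236.9]
tool_rot: [2.813, 0.62, -0.884]
force: [0.3, 0.5, -2.3]
gripper_width: 27.4
gripper_force: 35.0
[567.18908889 252.72122259 238.00390949] [-0.44437645 -0.31569407 -1.47914797] 27.420206881608046
```

View pics/w4.png

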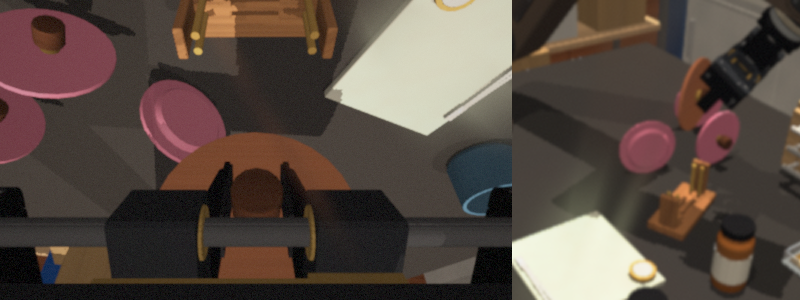

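The copper lid is out of the stand, held by its knob at about (257,250), and the stand is empty. Working out the flat pose over the board.

```bash
cat >> h.py <<'E'
_a=np.radians(24.8);xs=np.array([np.cos(_a),np.sin(_a),0]);ys=np.array([-xs[1],xs[0],0])
RG=R.from_rotvec([2.812,.62,-.887]).as_matrix();LT=RG.T@(np.array([550,246,78])-3.5*xs-ys-[566.5,252.5,63.7]);AT=RG.T@xs
def lidflat(L,zd,yd,label=""):
    z=np.array(zd,float);z/=np.linalg.norm(z);y=np.array(yd,float);B=np.c_[np.cross(y,z),y,z]
    print("axis",(B@AT).round(3));go(np.array(L)-B@LT,z,y,label)
E
python3 - <<'E'
from h import *
print(LT,AT)
f=np.radians(55);lidflat([570,-3,220],[np.sin(f),0,-np.cos(f)],[0,-1,0],"above")
lidflat([570,-3,20],[np.sin(f),0,-np.cos(f)],[0,-1,0],"down")
E
```

```text
[-25.57201445  -0.05325376   0.44921961] [ 0.81913968  0.00085869 -0.57359345]
axis [-0.    -0.001  1.   ]
above xyz [ 0.086 -1.279  0.016] rot [ 0.216 -0.979 -0.217] at [567.2 252.7 238. ] j [ 0.34  0.74  1.15 -0.06  1.86  1.47]
axis [-0.    -0.001  1.   ]
down xyz [ 0.086 -1.279 -0.984] rot [ 0.216 -0.979 -0.217] at [567.2 252.7 238. ] j [ 0.34  0.74  1.15 -0.06  1.86  1.47]
```

```bash

python3 -m jog '[{"fingers":-1,"xyz":[0,-0.15,0.05],"rotation":[0.108,-0.49,-0.109]},{"fingers":-1,"xyz":[0,-0.3,0.1],"rotation":[0.108,-0.49,-0.109]},{"fingers":-1,"xyz":[0,-0.45,0.1],"rotation":[0.108,-0.49,-0.109]},{"fingers":-1,"xyz":[0,-0.6,0.1],"rotation":[0.108,-0.49,-0.109]},{"fingers":-1,"xyz":[0,-0.75,0.1],"rotation":[0.108,-0.49,-0.109]},{"fingers":-1,"xyz":[0,-0.9,0.1],"rotation":[0.108,-0.49,-0.109]},{"fingers":-1,"xyz":[0,-0.9,0.1],"rotation":[0.108,-0.49,-0.109]},{"fingers":-1,"xyz":[0,-0.9,0.1],"rotation":[0.108,-0.49,-0.109]}]'
python3 - <<'E'
from h import *
f=np.radians(55);lidflat([570,-3,220],[np.sin(f),0,-np.cos(f)],[0,-1,0],"above")
E
```

```text
t: 6.15
ee_pos: [564.3, 70.9, 253.7]
tool_rot: [3.04, 0.337, 0.279]
force: [0.6, 0.7, -2.1]
gripper_width: 27.4
gripper_force: 35.0
axis [-0.    -0.001  1.   ]
above xyz [ 0.1   -0.37  -0.063] rot [ 0.107 -0.492 -0.106] at [564.3  70.9 253.7] j [ 0.04  0.31  1.77 -0.07  0.88  1.43]
```

```bash

python3 -m jog '[{"fingers":-1,"xyz":[0.05,-0.2,0],"rotation":[0.107,-0.492,-0.106]},{"fingers":-1,"xyz":[0.1,-0.37,0],"rotation":[0.107,-0.492,-0.106]},{"fingers":-1,"xyz":[0.1,-0.37,0],"rotation":[0.107,-0.492,-0.106]},{"fingers":-1,"xyz":[0.1,-0.37,0],"rotation":[0.107,-0.492,-0.106]},{"fingers":-1,"xyz":[0.1,-0.37,0],"rotation":[0.107,-0.492,-0.106]},{"fingers":-1,"xyz":[0.1,-0.37,0],"rotation":[0.107,-0.492,-0.106]},{"fingers":-1,"xyz":[0.1,-0.37,0],"rotation":[0.107,-0.492,-0.106]},{"fingers":-1,"xyz":[0.1,-0.37,0],"rotation":[0.107,-0.492,-0.106]}]'
python3 - <<'E'
from h import *
f=np.radians(55);lidflat([570,-3,60],[np.sin(f),0,-np.cos(f)],[0,-1,0],"down60")
c=optics.capture("scene");t=optics.capture("top")
cv2.imwrite('pics/s5.png',np.hstack([cv2.resize(c["pixels"][60:320,150:350],(400,520),interpolation=2),cv2.resize(t["pixels"][120:250,220:320],(400,520),interpolation=2)])[:,:,::-1])
E
```

```text
t: 6.82
ee_pos: [590.2, 15.4, 254.1]
tool_rot: [-2.884, -0.161, -1.117]
force: [1.0, 0.4, -1.8]
gripper_width: 27.1
gripper_force: 35.0
axis [-0.    -0.001  1.   ]
down60 xyz [-0.029 -0.092 -0.864] rot [ 0.005 -0.14  -0.072] at [590.2  15.4 254.1] j [-0.18  0.23  2.1   1.12  0.22  0.25]
```

View pics/s5.png

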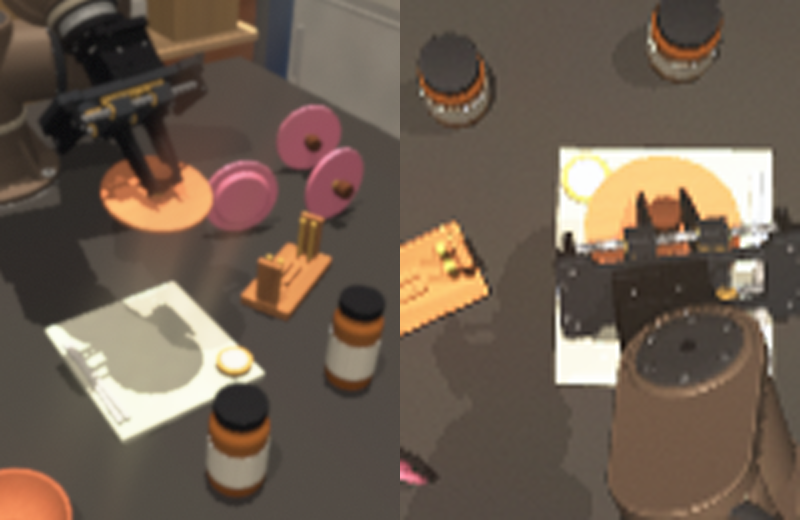

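The scene view shows the lid nearly level above the board, just passing the wrist singularity (j4 is flipping to the other branch). Continuing to the level pose.

```bash

python3 -m jog '[{"fingers":-1,"xyz":[-0.03,-0.09,-0.1],"rotation":[0.005,-0.14,-0.072]},{"fingers":-1,"xyz":[-0.03,-0.09,-0.2],"rotation":[0.005,-0.14,-0.072]},{"fingers":-1,"xyz":[-0.03,-0.09,-0.3],"rotation":[0.005,-0.14,-0.072]},{"fingers":-1,"xyz":[-0.03,-0.09,-0.4],"rotation":[0.005,-0.14,-0.072]},{"fingers":-1,"xyz":[-0.03,-0.09,-0.4],"rotation":[0.005,-0.14,-0.072]},{"fingers":-1,"xyz":[-0.03,-0.09,-0.4],"rotation":[0.005,-0.14,-0.072]},{"fingers":-1,"xyz":[-0.03,-0.09,-0.4],"rotation":[0.005,-0.14,-0.072]},{"fingers":-1,"xyz":[-0.03,-0.09,-0.4],"rotation":[0.005,-0.14,-0.072]}]'
python3 - <<'E'
from h import *
f=np.radians(55);lidflat([570,-3,40],[np.sin(f),0,-np.cos(f)],[0,-1,0],"down40")
E
```

```text
t: 7.58
ee_pos: [586.9, 15.0, 185.7]
tool_rot: [-2.742, -0.065, -1.344]
force: [-0.8, 0.5, -1.1]
gripper_width: 27.1
gripper_force: 35.0
axis [-0.    -0.001  1.   ]
down40 xyz [-0.013 -0.09  -0.623] rot [-0.037 -0.031 -0.05 ] at [586.9  15.  185.7] j [-0.21  0.39  2.29  2.57  0.5  -1.19]
```

```bash

python3 -m jog '[{"fingers":-1,"xyz":[-0.01,-0.09,-0.15],"rotation":[-0.037,-0.031,-0.05]},{"fingers":-1,"xyz":[-0.01,-0.09,-0.3],"rotation":[-0.037,-0.031,-0.05]},{"fingers":-1,"xyz":[-0.01,-0.09,-0.4],"rotation":[-0.037,-0.031,-0.05]},{"fingers":-1,"xyz":[-0.01,-0.09,-0.45],"rotation":[-0.037,-0.031,-0.05]},{"fingers":-1,"xyz":[-0.01,-0.09,-0.5],"rotation":[-0.037,-0.031,-0.05]},{"fingers":-1,"xyz":[-0.01,-0.09,-0.5],"rotation":[-0.037,-0.031,-0.05]},{"fingers":-1,"xyz":[-0.01,-0.09,-0.5],"rotation":[-0.037,-0.031,-0.05]},{"fingers":-1,"xyz":[-0.01,-0.09,-0.5],"rotation":[-0.037,-0.031,-0.05]}]'
python3 - <<'E'
from h import *
f=np.radians(55);lidflat([570,-3,20],[np.sin(f),0,-np.cos(f)],[0,-1,0],"down20")
E
```

```text
t: 8.25
ee_pos: [584.4, -3.0, 86.4]
tool_rot: [-2.787, 0.002, -1.449]
force: [0.1, 0.5, -1.6]
gripper_width: 27.1
gripper_force: 35.0
axis [-0.    -0.001  1.   ]
down20 xyz [-0.    -0.    -0.226] rot [-0.    -0.001  0.001] at [584.4  -3.   86.4] j [-0.19  0.67  2.39  2.94  0.88 -1.55]
```

```bash

python3 -m jog '[{"fingers":-1,"xyz":[0,0,-0.1],"rotation":[0,0,0]},{"fingers":-1,"xyz":[0,0,-0.17],"rotation":[0,0,0]},{"fingers":-1,"xyz":[0,0,-0.2],"rotation":[0,0,0]},{"fingers":-1,"xyz":[0,0,-0.2],"rotation":[0,0,0]},{"fingers":-1,"xyz":[0,0,-0.2],"rotation":[0,0,0]}]'
python3 -m jog '[{"fingers":-1,"xyz":[0,0,-0.01],"rotation":[0,0,0]},{"fingers":-1,"xyz":[0,0,-0.015],"rotation":[0,0,0]},{"fingers":-1,"xyz":[0,0,-0.02],"rotation":[0,0,0]},{"fingers":-1,"xyz":[0,0,-0.02],"rotation":[0,0,0]}]'
python3 - <<'E'
from h import *
c=optics.capture("scene");np.savez("s6.npz",**c)
cv2.imwrite('pics/s6.png',cv2.resize(c["pixels"][150:290,160:300],(560,560),interpolation=2)[:,:,::-1])
E
```

```text
t: 8.67
ee_pos: [583.9, -3.7, 46.4]
tool_rot: [2.786, -0.003, 1.447]
force: [-0.6, 0.4, -1.4]
gripper_width: 27.1
gripper_force: 35.0
t: 9.0
ee_pos: [583.7, -4.0, 42.2]
tool_rot: [2.786, -0.003, 1.446]
force: [0.3, -0.9, -2.0]
gripper_width: 27.3
gripper_force: 35.0
```

View pics/s6.png

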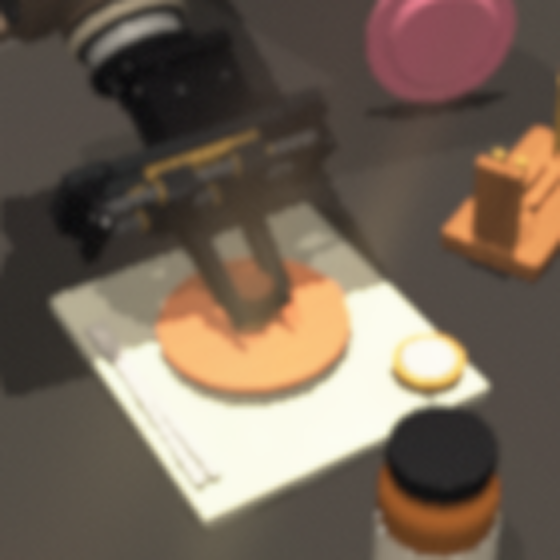

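The lid is level just above the board's middle, clear of the dish at (430,360) and the tweezers at (150,420) in the crop. Lowering to contact.

```bash

python3 -m jog '[{"fingers":-1,"xyz":[0,0,-0.005],"rotation":[0,0,0]},{"fingers":-1,"xyz":[0,0,-0.007],"rotation":[0,0,0]},{"fingers":-1,"xyz":[0,0,-0.007],"rotation":[0,0,0]}]'
python3 -m jog '[{"fingers":-1,"xyz":[0,0,-0.005],"rotation":[0,0,0]},{"fingers":-1,"xyz":[0,0,-0.007],"rotation":[0,0,0]},{"fingers":-1,"xyz":[0,0,-0.007],"rotation":[0,0,0]}]'
```

```text
t: 9.3
ee_pos: [583.8, -3.8, 40.9]
tool_rot: [2.785, -0.002, 1.448]
force: [-1.0, 1.8, 4.4]
gripper_width: 27.3
gripper_force: 35.0
t: 9.55
ee_pos: [583.8, -3.6, 40.3]
tool_rot: [2.784, -0.002, 1.45]
force: [-6.9, 3.2, 13.4]
gripper_width: 27.0
gripper_force: 35.0
```

Contact. Releasing.

```bash

python3 -m jog '[{"fingers":-1,"xyz":[0,0,0.007],"rotation":[0,0,0]},{"fingers":0.2,"xyz":[0,0,0.007],"rotation":[0,0,0]},{"fingers":0.2,"xyz":[0,0,0.007],"rotation":[0,0,0]},{"fingers":0.2,"xyz":[0,0,0.007],"rotation":[0,0,0]},{"fingers":0.2,"xyz":[0,0,0.007],"rotation":[0,0,0]},{"fingers":0.2,"xyz":[0,0,0.007],"rotation":[0,0,0]},{"fingers":0.2,"xyz":[0,0,0.007],"rotation":[0,0,0]},{"fingers":0.2,"xyz":[0,0,0.007],"rotation":[0,0,0]}]'
python3 -m jog '[{"fingers":0.2,"xyz":[-0.15,0,0.1],"rotation":[0,0,0]},{"fingers":0.2,"xyz":[-0.3,0,0.2],"rotation":[0,0,0]},{"fingers":0.2,"xyz":[-0.42,0,0.4],"rotation":[0,0,0]},{"fingers":0.2,"xyz":[-0.42,0,0.6],"rotation":[0,0,0]},{"fingers":0.2,"xyz":[-0.42,0,0.8],"rotation":[0,0,0]},{"fingers":0.2,"xyz":[-0.42,0,1],"rotation":[0,0,0]},{"fingers":0.2,"xyz":[-0.42,0,1],"rotation":[0,0,0]},{"fingers":0.2,"xyz":[-0.42,0,1],"rotation":[0,0,0]}]'
python3 - <<'E'
from h import *
go([570,-3,200],[0,0,-1],[0,-1,0],"vert")
E
```

```text
t: 10.22
ee_pos: [583.6, -4.0, 40.3]
tool_rot: [2.786, -0.003, 1.445]
force: [-0.5, -0.8, -0.2]
gripper_width: 57.1
gripper_force: 0.0
t: 10.88
ee_pos: [500.0, -4.0, 245.2]
tool_rot: [2.778, -0.001, 1.457]
force: [0.6, 0.3, -0.7]
gripper_width: 56.8
gripper_force: 0.0
vert xyz [ 0.35   0.005 -0.226] rot [0.003 0.615 0.001] at [500.   -4.  245.2] j [-0.25  0.16  2.44  2.68  0.46 -1.29]
```

```bash

python3 -m jog '[{"fingers":0.2,"xyz":[0.1,0,0],"rotation":[0.003,0.615,0]},{"fingers":0.2,"xyz":[0.2,0,0],"rotation":[0.003,0.615,0]},{"fingers":0.2,"xyz":[0.3,0,0],"rotation":[0.003,0.615,0]},{"fingers":0.2,"xyz":[0.3,0,0],"rotation":[0.003,0.615,0]},{"fingers":0.2,"xyz":[0.3,0,0],"rotation":[0.003,0.615,0]},{"fingers":0.2,"xyz":[0.3,0,0],"rotation":[0.003,0.615,0]},{"fingers":0.2,"xyz":[0.3,0,0],"rotation":[0.003,0.615,0]},{"fingers":0.2,"xyz":[0.3,0,0],"rotation":[0.003,0.615,0]}]'
python3 - <<'E'
from h import *
go([560,-3,250],[0,0,-1],[0,-1,0],"vert")
E
```

```text
t: 11.55
ee_pos: [551.4, 14.9, 238.3]
tool_rot: [-2.828, -0.07, -1.03]
force: [-0.1, 0.1, -0.4]
gripper_width: 57.2
gripper_force: 0.0
vert xyz [ 0.043 -0.09   0.059] rot [-0.085  0.444 -0.03 ] at [551.4  14.9 238.3] j [-0.23  0.21  2.17  1.23  0.3   0.17]
```

```bash

python3 -m jog '[{"fingers":0.2,"xyz":[0.04,-0.09,0.06],"rotation":[-0.085,0.444,-0.03]},{"fingers":0.2,"xyz":[0.04,-0.09,0.06],"rotation":[-0.085,0.444,-0.03]},{"fingers":0.2,"xyz":[0.04,-0.09,0.06],"rotation":[-0.085,0.444,-0.03]},{"fingers":0.2,"xyz":[0.04,-0.09,0.06],"rotation":[-0.085,0.444,-0.03]},{"fingers":0.2,"xyz":[0.04,-0.09,0.06],"rotation":[-0.085,0.444,-0.03]},{"fingers":0.2,"xyz":[0.04,-0.09,0.06],"rotation":[-0.085,0.444,-0.03]},{"fingers":0.2,"xyz":[0.04,-0.09,0.06],"rotation":[-0.085,0.444,-0.03]},{"fingers":0.2,"xyz":[0.04,-0.09,0.06],"rotation":[-0.085,0.444,-0.03]}]'
python3 - <<'E'
from h import *
go([560,-3,250],[0,0,-1],[0,-1,0],"vert")
c=wrist();np.savez('w7.npz',**c)
print(proj(c,[570,-3,56]),proj(c,[570,-3,26]))
cv2.imwrite('pics/w7.png',c['pixels'][:,:,::-1])
E
```

```text
t: 12.22
ee_pos: [558.9, -3.9, 251.5]
tool_rot: [-3.137, -0.005, -0.045]
force: [0.0, -0.5, 0.5]
gripper_width: 57.1
gripper_force: 0.0
vert xyz [ 0.005  0.004 -0.007] rot [-0.003  0.018 -0.002] at [558.9  -3.9 251.5] j [-0.13  0.35  1.69  0.01  1.07  1.43]
[256.19138397 164.52030173] [256.27970198 160.59682155]
```

View pics/w7.png

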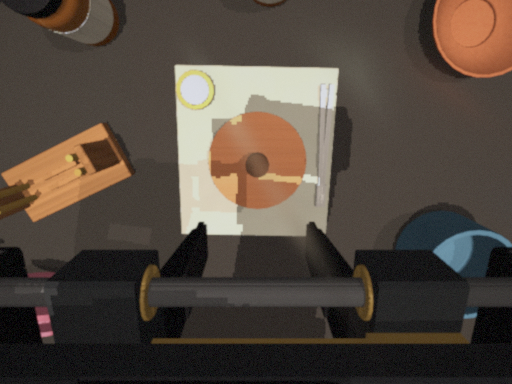

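The lid lies flat on the board: flange centre at (257,160), knob at (257,165), within about 1 px of prediction, so it is at about (570,-4). The pot's rim is partly visible at (475,265). I'll use code for the rest of the measuring. Descending halfway for a second fix.

```bash

python3 -m jog '[{"fingers":0.2,"xyz":[0.05,0,-0.2],"rotation":[0,0.018,0]},{"fingers":0.2,"xyz":[0.05,0,-0.4],"rotation":[0,0.018,0]},{"fingers":0.2,"xyz":[0.05,0,-0.55],"rotation":[0,0.018,0]},{"fingers":0.2,"xyz":[0.05,0,-0.55],"rotation":[0,0.018,0]},{"fingers":0.2,"xyz":[0.05,0,-0.55],"rotation":[0,0.018,0]}]'
python3 - <<'E'
from h import *
a=dict(np.load('w7.npz'));b=wrist()
def cen(c,g,r=14):
    p=c["pixels"].astype(float);u,v=[int(round(x)) for x in g]
    w=p[v-r:v+r,u-r:u+r];m=(w[...,0]<p[v-2*r+6:v+2*r-6,u-2*r+6:u+2*r-6,0].mean()*0.65)
    n,l,s,k=cv2.connectedComponentsWithStats(m.astype(np.uint8));i=1+np.argmax(s[1:,4]);return k[i]+[u-r,v-r],s[i]
r=[]
for c,rr in((a,14),(b,26)):
    g=proj(c,[570,-4,50]);k,s=cen(c,g,rr);print(g,k,s);r.append(ray(c,*k))
print(tri(r))
go([570.5,-4,30],[0,0,-1],[0,-1,0],"grasp")
E
```

```text
t: 12.68
ee_pos: [568.7, -3.3, 140.7]
tool_rot: [-3.133, -0.008, -0.008]
force: [0.7, -0.3, 0.6]
gripper_width: 57.1
gripper_force: 0.0
[257.05549492 163.68979298] [248.953125 168.359375] [ 3 12  8 14 64]
[258.04142162 193.5772085 ] [256.48023952 194.78203593] [ 10   9  31  35 835]
(array([560.76903696,   1.85955894,  24.9907355 ]), [np.float64(4.474386376681157), np.float64(4.474386376681118)])
grasp xyz [ 0.004 -0.002 -0.563] rot [-0.005  0.006 -0.003] at [569.8  -3.5 142.7] j [-0.13  0.49  1.78  0.01  0.86  1.43]
```

The knob in the second view is at (256.5,194.8) and predicted at (258,193.6), so it is within 1–2 mm. The board contact at TCP z 41 confirms its height. Grasping from above.

```bash

python3 -m jog '[{"fingers":0.2,"xyz":[0,0,-0.2],"rotation":[0,0,0]},{"fingers":0.2,"xyz":[0,0,-0.38],"rotation":[0,0,0]},{"fingers":0.2,"xyz":[0,0,-0.5],"rotation":[-0.005,0.006,-0.003]},{"fingers":0.2,"xyz":[0,0,-0.56],"rotation":[-0.005,0.006,-0.003]},{"fingers":0.2,"xyz":[0,0,-0.56],"rotation":[-0.005,0.006,-0.003]},{"fingers":0.2,"xyz":[0,0,-0.56],"rotation":[-0.005,0.006,-0.003]}]'
python3 -c "
from h import *
go([570.5,-3.5,30],[0,0,-1],[0,-1,0],'grasp')"
```

```text
t: 13.23
ee_pos: [570.8, -3.7, 32.2]
tool_rot: [3.141, 0.0, 0.005]
force: [0.1, -0.3, 0.1]
gripper_width: 57.2
gripper_force: 0.0
grasp xyz [-0.001  0.001 -0.011] rot [ 0.001  0.002 -0.   ] at [570.8  -3.7  32.2] j [-0.12  0.66  1.85 -0.    0.63  1.45]
```

```bash

python3 -m jog '[{"fingers":-1,"xyz":[0,0,-0.005],"rotation":[0,0,0]},{"fingers":-1,"xyz":[0,0,-0.005],"rotation":[0,0,0]},{"fingers":-1,"xyz":[0,0,-0.005],"rotation":[0,0,0]},{"fingers":-1,"xyz":[0,0,-0.005],"rotation":[0,0,0]},{"fingers":-1,"xyz":[0,0,-0.005],"rotation":[0,0,0]},{"fingers":-1,"xyz":[0,0,-0.005],"rotation":[0,0,0]}]' 35
python3 -m jog '[{"fingers":-1,"xyz":[0,0,0.05],"rotation":[0,0,0]},{"fingers":-1,"xyz":[0,0,0.15],"rotation":[0,0,0]},{"fingers":-1,"xyz":[0,0,0.3],"rotation":[0,0,0]},{"fingers":-1,"xyz":[0,0,0.5],"rotation":[0,0,0]},{"fingers":-1,"xyz":[0,0,0.7],"rotation":[0,0,0]},{"fingers":-1,"xyz":[0,0,0.9],"rotation":[0,0,0]},{"fingers":-1,"xyz":[0,0,0.95],"rotation":[0,0,0]},{"fingers":-1,"xyz":[0,0,0.95],"rotation":[0,0,0]}]'
```

```text
t: 13.73
ee_pos: [570.2, -3.7, 30.3]
tool_rot: [3.14, 0.0, 0.004]
force: [-0.7, -0.6, 5.4]
gripper_width: 27.4
gripper_force: 35.0
t: 14.4
ee_pos: [570.9, -3.7, 223.4]
tool_rot: [3.14, 0.0, 0.012]
force: [0.3, -0.2, -2.4]
gripper_width: 27.2
gripper_force: 35.0
```

Lid held (27.2 mm). Moving beside the pot to measure it with the wrist camera.

```bash

python3 -m jog '[{"fingers":-1,"xyz":[-0.15,-0.1,0],"rotation":[0,0,0]},{"fingers":-1,"xyz":[-0.3,-0.2,0],"rotation":[0,0,0]},{"fingers":-1,"xyz":[-0.45,-0.3,0],"rotation":[0,0,0]},{"fingers":-1,"xyz":[-0.6,-0.4,0],"rotation":[0,0,0]},{"fingers":-1,"xyz":[-0.6,-0.4,0],"rotation":[0,0,0]},{"fingers":-1,"xyz":[-0.6,-0.4,0],"rotation":[0,0,0]}]'
cat > pot.py <<'E'
from h import *
from scipy.optimize import minimize
th=np.linspace(0,2*np.pi,60)
def blue(c):
    h=cv2.cvtColor(c["pixels"],cv2.COLOR_RGB2HSV);m=cv2.inRange(h,(94,90,25),(112,255,255))
    m=cv2.morphologyEx(m,cv2.MORPH_CLOSE,np.ones((5,5)));n,l,s,k=cv2.connectedComponentsWithStats(m)
    g=proj(c,[448,-253,60]);i=1+np.argmax([s[j,4]*(np.hypot(*(k[j]-g))<70) for j in range(1,n)])
    cs,_=cv2.findContours((l==i).astype(np.uint8),0,2);return cv2.convexHull(np.vstack(cs)),s[i],g
def model(c,x,y,z):
    P=[proj(c,[x+58*np.cos(t),y+58*np.sin(t),zz]) for t in th for zz in(z,z-85)]
    return cv2.convexHull(np.array(P,np.float32))
def cost(p,cs,hs):
    e=0
    for c,h in zip(cs,hs):
        A=[np.zeros((384*4,512*4),np.uint8) for _ in"ab"]
        for a,q in zip(A,(h,model(c,*p))):cv2.fillPoly(a,[np.round((q.reshape(-1,1,2)+.5)*4).astype(int)],1)
        e+=(A[0]!=A[1]).sum()/16
    return e
def fit(cs,hs,z=None):
    f=(lambda p:cost([*p,z],cs,hs)) if z else (lambda p:cost(p,cs,hs))
    x0=[448,-253]+([] if z else [85.]);n=len(x0)
    r=minimize(f,x0,method="Nelder-Mead",options=dict(initial_simplex=np.vstack([x0,np.array(x0)+8*np.eye(n)]),xatol=.2,fatol=1));return r.x.round(1),round(r.fun)
E
python3 - <<'E'
from pot import *
w=wrist();np.savez('w8.npz',**w)
C=[dict(np.load(n)) for n in("w8.npz","top0.npz","scene0.npz")];H=[]
for c in C: h,s,g=blue(c);H.append(h);print(s,g.round(0))
for c,h in zip(C,H):print("each",fit([c],[h],85))
print("all",fit(C,H))
E
```

```text
t: 14.9
ee_pos: [448.5, -84.1, 218.7]
tool_rot: [3.141, -0.004, -0.0]
force: [1.5, -0.9, -1.2]
gripper_width: 27.2
gripper_force: 35.0
[ 351  127  136  112 9931] [416. 176.]
[344 205  34  33 867] [358. 220.]
[  78  205   56   56 2368] [108. 229.]
each (array([ 442.2, -252.6]), 1227)
each (array([ 445. , -254.8]), 188)
each (array([ 433.4, -253.7]), 210)
all (array([ 440.5, -259.9,   74.2]), 1294)
```

```bash

python3 -m jog '[{"fingers":-1,"xyz":[0.05,-0.15,0.05],"rotation":[0,0,0.5]},{"fingers":-1,"xyz":[0.1,-0.3,0.1],"rotation":[0,0,0.5]},{"fingers":-1,"xyz":[0.1,-0.45,0.1],"rotation":[0,0,0.5]},{"fingers":-1,"xyz":[0.1,-0.6,0.1],"rotation":[0,0,0.5]},{"fingers":-1,"xyz":[0.1,-0.75,0.1],"rotation":[0,0,0.5]},{"fingers":-1,"xyz":[0.1,-0.9,0.1],"rotation":[0,0,0.5]},{"fingers":-1,"xyz":[0.1,-0.9,0.1],"rotation":[0,0,0.5]}]'
python3 -m jog '[{"fingers":-1,"xyz":[-0.05,-0.15,0],"rotation":[0,0,0.5]},{"fingers":-1,"xyz":[-0.1,-0.3,0],"rotation":[0,0,0.5]},{"fingers":-1,"xyz":[-0.1,-0.45,0],"rotation":[0,0,0.5]},{"fingers":-1,"xyz":[-0.1,-0.6,0],"rotation":[0,0,0.5]},{"fingers":-1,"xyz":[-0.1,-0.65,0],"rotation":[0,0,0.5]},{"fingers":-1,"xyz":[-0.1,-0.65,0],"rotation":[0,0,0.5]},{"fingers":-1,"xyz":[-0.1,-0.65,0],"rotation":[0,0,0.5]},{"fingers":-1,"xyz":[-0.1,-0.65,0],"rotation":[0,0,0.5]}]'
python3 - <<'E'
from pot import *
w=wrist();np.savez('w9.npz',**w)
h,s,g=blue(w);print(s,g.round(0),fit([w],[h],85),fit([w],[h]))
print(h.reshape(-1,2)[::4].tolist(), model(w,448,-253,85).reshape(-1,2)[::4].round().tolist())
E
```

```text
t: 15.53
ee_pos: [471.0, -267.4, 238.3]
tool_rot: [2.898, 1.212, 0.002]
force: [-1.0, 1.3, -1.7]
gripper_width: 27.0
gripper_force: 35.0
t: 16.2
ee_pos: [450.9, -393.4, 238.2]
tool_rot: [-2.217, -2.222, -0.004]
force: [0.3, 0.7, -2.0]
gripper_width: 27.2
gripper_force: 35.0
[ 191    0   52   83 1580] [254.  36.] (array([ 401. , -176.6]), 2432) (array([ 355.2, -162.3, -368.6]), 1027)
[[241, 0], [209, 79], [191, 15]] [[317.0, 23.0], [313.0, 52.0], [299.0, 76.0], [277.0, 91.0], [258.0, 97.0], [239.0, 94.0], [217.0, 83.0], [200.0, 62.0], [192.0, 34.0], [194.0, 5.0], [209.0, -21.0], [232.0, -38.0], [259.0, -42.0], [286.0, -33.0], [306.0, -12.0], [316.0, 16.0]]
```

```bash

python3 -m jog '[{"fingers":-1,"xyz":[0,0.1,0.1],"rotation":[0,0,0]},{"fingers":-1,"xyz":[0,0.25,0.25],"rotation":[0,0,0]},{"fingers":-1,"xyz":[0,0.25,0.3],"rotation":[0,0,0]},{"fingers":-1,"xyz":[0,0.25,0.3],"rotation":[0,0,0]},{"fingers":-1,"xyz":[0,0.25,0.3],"rotation":[0,0,0]}]'
python3 - <<'E'
from pot import *
w=wrist();np.savez('w10.npz',**w)
g=proj(w,[448,-253,85]);u,v=g.round().astype(int);print(g)
h=cv2.cvtColor(w["pixels"],cv2.COLOR_RGB2HSV)
print("row",[tuple(h[v,x].tolist()) for x in range(u-80,u+81,8)])
print("col",[tuple(h[y,u].tolist()) for y in range(max(0,v-80),v+90,8)])
E
```

```text
t: 16.67
ee_pos: [450.5, -343.6, 299.6]
tool_rot: [2.221, 2.221, 0.003]
force: [0.3, 0.1, -2.3]
gripper_width: 27.5
gripper_force: 35.0
[254.28344996  89.27283597]
row [(14, 46, 84), (11, 29, 71), (16, 37, 90), (8, 24, 84), (101, 88, 127), (103, 86, 116), (101, 83, 156), (100, 84, 155), (100, 81, 157), (99, 69, 233), (100, 65, 251), (99, 65, 252), (100, 66, 249), (100, 65, 246), (99, 71, 225), (101, 86, 107), (15, 40, 139), (14, 43, 138), (15, 44, 138), (13, 44, 140), (14, 43, 143)]
col [(16, 45, 119), (14, 42, 121), (12, 43, 120), (13, 45, 120), (99, 70, 227), (102, 84, 94), (100, 78, 193), (99, 65, 250), (99, 64, 252), (99, 65, 252), (100, 65, 251), (99, 68, 239), (101, 82, 156), (100, 86, 154), (100, 78, 151), (103, 71, 143), (11, 121, 222), (11, 120, 226), (12, 124, 231), (12, 126, 233), (12, 127, 232), (13, 126, 235)]
```

```bash
sed -i 's/(94,90,25),(112,255,255)/(92,52,15),(115,255,255)/' pot.py
python3 - <<'E'
from pot import *
C=[dict(np.load(n)) for n in("w10.npz","w8.npz","top0.npz","scene0.npz")];H=[]
for c in C:
    h,s,g=blue(c);H.append(h);m=model(c,448,-253,85).reshape(-1,2);print(s[:4],"model",m.min(0).round(),(m.max(0)-m.min(0)).round(),fit([c],[h],85))
print(fit([C[0],C[2]],[H[0],H[2]]))
w=C[0];print(blue(w)[0].reshape(-1,2)[::3].tolist())
E
```

```text
[201  36 100  99] model [204.  34.] [101. 106.] (array([ 443.9, -255.3]), 443)
[350 123 139 118] model [346. 117.] [143. 119.] (array([ 443.5, -254.3]), 540)
[341 204  37  34] model [338. 203.] [38. 34.] (array([ 445.3, -256.5]), 74)
[ 78 204  57  57] model [ 79. 206.] [58. 58.] (array([ 437.1, -254.2]), 121)
(array([ 443.7, -254.5,   80.5]), 393)
[[258, 37], [275, 43], [287, 53], [297, 69], [300, 94], [295, 113], [276, 133], [222, 131], [207, 114], [201, 95], [205, 66], [220, 47], [241, 37]]
```

```bash
python3 - <<'E'
from pot import *
from scipy.optimize import least_squares
def rimfit(c,sel):
    h=cv2.cvtColor(c["pixels"],cv2.COLOR_RGB2HSV);m=cv2.inRange(h,(92,52,15),(115,255,255))
    q=blue(c)[0].reshape(-1,2).astype(float);q=q[sel(q)];X=np.array([onz(c,*p,85)[:2] for p in q])
    r=least_squares(lambda s:np.hypot(*(X-s[:2]).T)-s[2],[445,-254,58],loss="soft_l1");return r.x.round(1),len(q),np.abs(r.fun).max().round(1)
w=dict(np.load("w10.npz"));print(w["extrinsics"][:3,3])
print(rimfit(w,lambda q:q[:,1]<118))
w8=dict(np.load("w8.npz"));print(w8["extrinsics"][:3,3],rimfit(w8,lambda q:(q[:,0]>430)))
E
```

```text
[ 449.17620441 -265.61993458  469.38430947]
(array([ 443.7, -254.8,   57.5]), 30, np.float64(0.3))
[525.46634596 -84.04887641 388.43368199] (array([ 443.7, -254.2,   57.5]), 23, np.float64(0.4))
```

```bash
python3 - <<'E'
from h import *
from scipy.optimize import least_squares
w=dict(np.load("w10.npz"));h=cv2.cvtColor(w["pixels"],cv2.COLOR_RGB2HSV)
m=cv2.inRange(h,(5,90,120),(20,255,255));n,l,s,k=cv2.connectedComponentsWithStats(m)
i=l[170,254];print(s[i])
cs,_=cv2.findContours((l==i).astype(np.uint8),0,1);q=cv2.convexHull(np.vstack(cs)).reshape(-1,2).astype(float)
q=q[q[:,1]<s[i][1]+75];tcp=np.array([450.5,-343.6,299.6])
X=np.array([onz(w,*p,299.6-4.3)[:2] for p in q])
r=least_squares(lambda a:np.hypot(*(X-a[:2]).T)-a[2],[450,-343,62],loss="soft_l1");print(r.x.round(1),len(q),abs(r.fun).max().round(1),"offset",(r.x[:2]-tcp[:2]).round(1))
o=monitor.get_obs();print(o["ee_pos"])
go([443.8,-254.8,0],[0,0,-1],[1,0,0])
E
```

```text
[  152   133   209   137 17152]
[ 449.6 -343.4   61.3] 24 0.3 offset [-0.9  0.2]
[ 450.1342491  -343.75229027  298.68441891]
 xyz [-0.032  0.445 -1.493] rot [-0.002  0.     0.   ] at [ 450.1 -343.8  298.7] j [-0.77  0.33  1.59  0.    1.22 -0.77]
```

Pot rim centre is (443.8,-254.8) from two wrist views that agree within 0.6 mm, with radius 57.5 mm against 58 given. The held lid is centred within 1 mm of the TCP. Moving above the pot.

```bash

python3 -m jog '[{"fingers":-1,"xyz":[-0.01,0.15,-0.1],"rotation":[0,0,0]},{"fingers":-1,"xyz":[-0.02,0.3,-0.2],"rotation":[0,0,0]},{"fingers":-1,"xyz":[-0.028,0.444,-0.35],"rotation":[0,0,0]},{"fingers":-1,"xyz":[-0.028,0.444,-0.5],"rotation":[0,0,0]},{"fingers":-1,"xyz":[-0.028,0.444,-0.65],"rotation":[0,0,0]},{"fingers":-1,"xyz":[-0.028,0.444,-0.79],"rotation":[0,0,0]},{"fingers":-1,"xyz":[-0.028,0.444,-0.79],"rotation":[0,0,0]},{"fingers":-1,"xyz":[-0.028,0.444,-0.79],"rotation":[0,0,0]}]'
python3 -c "
from h import *
go([444.5,-255,97],[0,0,-1],[1,0,0])"
```

```text
t: 17.38
ee_pos: [443.8, -254.8, 140.3]
tool_rot: [-2.219, -2.217, -0.003]
force: [0.3, -0.2, -0.3]
gripper_width: 27.5
gripper_force: 35.0
 xyz [ 0.003 -0.001 -0.217] rot [-0.003 -0.001  0.   ] at [ 443.8 -254.8  140.3] j [-0.65  0.43  1.91  0.    0.8  -0.65]
```

Lowering slowly to just above seating.

```bash

python3 -m jog '[{"fingers":-1,"xyz":[0.003,0,-0.05],"rotation":[-0.003,0,0]},{"fingers":-1,"xyz":[0.003,0,-0.1],"rotation":[-0.003,0,0]},{"fingers":-1,"xyz":[0.003,0,-0.14],"rotation":[-0.003,0,0]},{"fingers":-1,"xyz":[0.003,0,-0.16],"rotation":[-0.003,0,0]},{"fingers":-1,"xyz":[0.003,0,-0.18],"rotation":[-0.003,0,0]},{"fingers":-1,"xyz":[0.003,0,-0.2],"rotation":[-0.003,0,0]},{"fingers":-1,"xyz":[0.003,0,-0.2],"rotation":[-0.003,0,0]}]'
python3 -m jog '[{"fingers":-1,"xyz":[0,0,-0.008],"rotation":[0,0,0]},{"fingers":-1,"xyz":[0,0,-0.016],"rotation":[0,0,0]},{"fingers":-1,"xyz":[0,0,-0.016],"rotation":[0,0,0]},{"fingers":-1,"xyz":[0,0,-0.016],"rotation":[0,0,0]}]'
```

```text
t: 17.97
ee_pos: [444.9, -254.8, 101.4]
tool_rot: [2.22, 2.22, -0.002]
force: [0.4, 0.1, -1.6]
gripper_width: 27.1
gripper_force: 35.0
t: 18.3
ee_pos: [445.1, -254.8, 98.7]
tool_rot: [2.219, 2.219, -0.002]
force: [-0.3, -0.1, -1.9]
gripper_width: 27.1
gripper_force: 35.0
```

```bash

python3 -m jog '[{"fingers":-1,"xyz":[0,0,-0.005],"rotation":[0,0,0]},{"fingers":-1,"xyz":[0,0,-0.01],"rotation":[0,0,0]},{"fingers":-1,"xyz":[0,0,-0.01],"rotation":[0,0,0]}]'
python3 -m jog '[{"fingers":-1,"xyz":[0,0,-0.005],"rotation":[0,0,0]},{"fingers":-1,"xyz":[0,0,-0.007],"rotation":[0,0,0]},{"fingers":-1,"xyz":[0,0,-0.007],"rotation":[0,0,0]}]'
```

```text
t: 18.55
ee_pos: [445.0, -254.8, 96.5]
tool_rot: [2.219, 2.22, -0.002]
force: [-0.0, -0.4, -1.8]
gripper_width: 27.1
gripper_force: 35.0
t: 18.8
ee_pos: [445.1, -254.9, 95.3]
tool_rot: [2.219, 2.219, -0.002]
force: [-0.1, -0.3, 1.0]
gripper_width: 27.4
gripper_force: 35.0
```

Contact exactly at the expected TCP height of 95.3. One touch more, then release.

```bash

python3 -m jog '[{"fingers":-1,"xyz":[0,0,-0.004],"rotation":[0,0,0]},{"fingers":-1,"xyz":[0,0,-0.004],"rotation":[0,0,0]}]'
python3 -m jog '[{"fingers":-0.2,"xyz":[0,0,0.003],"rotation":[0,0,0]},{"fingers":0.1,"xyz":[0,0,0.003],"rotation":[0,0,0]},{"fingers":0.2,"xyz":[0,0,0.003],"rotation":[0,0,0]},{"fingers":0.2,"xyz":[0,0,0.003],"rotation":[0,0,0]},{"fingers":0.2,"xyz":[0,0,0.003],"rotation":[0,0,0]},{"fingers":0.2,"xyz":[0,0,0.003],"rotation":[0,0,0]}]'
python3 -m jog '[{"fingers":0.2,"xyz":[0,0,0.05],"rotation":[0,0,0]},{"fingers":0.2,"xyz":[0,0,0.15],"rotation":[0,0,0]},{"fingers":0.2,"xyz":[0,0,0.3],"rotation":[0,0,0]},{"fingers":0.2,"xyz":[0,0,0.5],"rotation":[0,0,0]},{"fingers":0.2,"xyz":[0,-0.1,0.7],"rotation":[0,0,0]},{"fingers":0.2,"xyz":[0,-0.3,0.9],"rotation":[0,0,0]},{"fingers":0.2,"xyz":[0,-0.4,0.9],"rotation":[0,0,0]},{"fingers":0.2,"xyz":[0,-0.4,0.9],"rotation":[0,0,0]}]'
python3 - <<'E'
from pot import *
from scipy.optimize import least_squares
w=wrist();h=cv2.cvtColor(w["pixels"],cv2.COLOR_RGB2HSV);g=proj(w,[444.5,-255,91]).round().astype(int)
m=cv2.morphologyEx(cv2.inRange(h,(3,80,60),(22,255,255)),cv2.MORPH_CLOSE,np.ones((9,9)))
n,l,s,k=cv2.connectedComponentsWithStats(m);i=l[g[1]+25,g[0]+20];print(g,s[i])
cs,_=cv2.findContours((l==i).astype(np.uint8),0,1);q=cv2.convexHull(np.vstack(cs)).reshape(-1,2).astype(float)
X=np.array([onz(w,*p,91)[:2] for p in q])
r=least_squares(lambda a:np.hypot(*(X-a[:2]).T)-a[2],[445,-255,62],loss="soft_l1");print("lid",r.x.round(1),abs(r.fun).max().round(1))
b=cv2.inRange(h,(92,52,15),(115,255,255));print("blue px",(b[:g[1]+90,g[0]-80:g[0]+80]>0).sum())
t=dict(optics.capture("top"))
hb=blue(t);print("top blue",hb[1],fit([t],[hb[0]],85),monitor.get_obs()["ee_pos"])
E
```

```text
t: 18.97
ee_pos: [445.1, -254.9, 95.3]
tool_rot: [2.219, 2.219, -0.002]
force: [-3.9, 2.0, 13.0]
gripper_width: 27.0
gripper_force: 35.0
t: 19.47
ee_pos: [445.0, -254.8, 94.9]
tool_rot: [2.22, 2.22, -0.002]
force: [-0.6, -0.2, -0.2]
gripper_width: 56.2
gripper_force: 0.0
t: 20.13
ee_pos: [445.6, -339.4, 279.2]
tool_rot: [2.216, 2.212, -0.003]
force: [-1.1, 0.7, -0.3]
gripper_width: 57.3
gripper_force: 0.0
[255  93] [ 188   29  125  165 8674]
lid [ 442.8 -258.    64.8] 47.1
blue px 0
top blue [400  96  14  16  39] (array([412.3,  80.5]), 923) [ 444.63597059 -335.41555198  275.70281418]
```

```bash
python3 - <<'E'
from pot import *
from scipy.optimize import least_squares
w=wrist();h=cv2.cvtColor(w["pixels"],cv2.COLOR_RGB2HSV)
m=cv2.inRange(h,(3,80,60),(22,255,255));cs,_=cv2.findContours(m,0,1);q=np.vstack(cs).reshape(-1,2).astype(float)
X=np.array([onz(w,*p,91)[:2] for p in q]);X=X[abs(np.hypot(*(X-[444,-255]).T)-62)<7]
r=least_squares(lambda a:np.hypot(*(X-a[:2]).T)-a[2],[445,-255,62],loss="soft_l1")
a=np.degrees(np.arctan2(*(X-r.x[:2]).T[::-1]));print(r.x.round(1),np.percentile(abs(r.fun),[50,90]).round(2),len(X),np.histogram(a,8,(-180,180))[0])
# knob top, dark blob near predicted pixel
g=proj(w,[444.5,-255,115]);u,v=g.round().astype(int);p=w["pixels"][v-25:v+25,u-25:u+25].sum(2);d=(p<np.median(p)*.6).astype(np.uint8)
n,l,s,k=cv2.connectedComponentsWithStats(d);print(g.round(1),[(k[i]+[u-25,v-25]).round(1).tolist()+[int(s[i,4])] for i in range(1,n) if s[i,4]>60], "px/14mm",np.ptp([proj(w,[444.5+e,-255,121])[0] for e in(-14,14)]))
o=monitor.get_obs();print(o["t"],o["force"].round(1))
E
```

```text
[ 444.  -255.9   62.2] [0.3  1.06] 321 [42 29 33 41 45 44 42 45]
[256.4  97.4] [[252.3, 100.9, 333]] px/14mm 28.701983332335942
20.2833 [-0.3  0.6  0.4]
```

The lid's flange fits a full circle of r = 62.2 mm at the seated height, centred at (444.0,-255.9), about 1 mm from the pot's axis. The pot hasn't moved and the robot is clear. Handing in.

```bash
python3 -c "
from station import arm
print(arm.hand_in())"
```

```text
the job is handed in; nothing more can be done
None
```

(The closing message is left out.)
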